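# Brake the bead trolley, shut its tray, release the brake

### The job

The little wooden bead trolley rolls freely on its track. Push its red brake pedal down until the rubber foot jams firmly against the strip and the brake holds by itself with your hand off it, then push the open bead tray fully home against the braked trolley, and last lift the pedal all the way back up so that the trolley is free again. Go by feel: do not lean hard on the pedal or ram the tray, do not let the trolley roll away, and leave the other things on the counter where they are.

Things in the scene. Friction and masses are not known exactly. Their poses are not given: they have to be found in the camera images.
- track: fixed flat steel track, 280 x 190 x 6 mm, two thin rails on it, with a black rubber brake strip 36 mm wide, 19 to 29 mm high (worn) along its right (-y) side; origin under its centre, on the counter. x: the way the trolley rolls, from the tray front to the trolley back; y: left seen from the tray front; z up. All directions below are in these axes. Heading within 0.3 rad of the robot's.
- trolley (a joint): how far the trolley has rolled along x on its track, m; 0 at the start, free both ways 45 mm, rolls at about 1 N when not braked. Dark wooden box of 180 x 180 mm, its flat top 85 mm above the counter, 1.6 kg. Its middle is over the track's centre when this reads 0. It may roll up to 20 mm in all.
- tray (a joint): how far the tray is pulled out of the trolley's front (towards -x), m: 0 fully home; wood, pale lining, tiger-eye beads fixed in it; starts at 0.045 to 0.07. It slides stiffly (about 2.5 N, stays where it is left), so an unbraked trolley rolls off instead. Home means within 4 mm; the stop is hard.
- tray_front (a point): centre of the outer face of the tray's upright wooden front panel, 60 mm above the counter; the panel is 170 mm wide (y), reaches from 30 to 85 mm above the counter, and is pushed along +x. A well-set brake withstands a push of about 10 N; beyond that the trolley slips.
- brake_lever (a joint): angle of the red lever, rad: 0 fully up (pedal 0.40 rad above level), 0.40 level, grows as it is pushed down. Stiff hinge (about 5 N at the pedal), stays where left. Its rubber foot meets the strip somewhere from 0.18 to 0.62, differing each time with wear: to be felt. It then resists within a few mm of pedal travel; 12 to 20 N on the pedal wedges it well, 25 N is too much.
- lever_hinge (a point): the lever's hinge on the trolley's right (-y) side wall, 50 mm above the counter; hinge axis along x.
- pedal_knob (a point): centre of the red round bar at the pedal's end, 100 mm from the hinge: 22 mm diameter, 30 mm long along x with flat ends, so it can be pressed from above or pinched from above by its flat ends and carried along its arc about the hinge. The 24 mm wide, 6 mm thick pedal arm joins it to the hinge; the rubber foot hangs below the arm 25 mm from the hinge.
- bead_jar: bystander: amber glass jar 40 mm wide, 50 mm high, standing on the back part of the trolley's top; rides along (origin: centre of its foot)
- marker: bystander: white and blue marker pen 135 mm long, lying some 50 mm or more beyond the pedal's end (origin: underside of its middle)
- pliers: bystander: orange-handled pliers 150 mm long, lying flat right of the tray (underside of middle)
- caliper: bystander: digital caliper 190 mm long, left of the trolley (underside of middle)
- calculator: bystander: black calculator 150 x 100 x 16 mm, left and in front (underside of middle)
- bead_dish: bystander: white dish 84 mm wide, 22 mm high, right and behind (underside of middle)
- spool: bystander: yellow spool 38 mm wide, 36 mm high, close to the left of the trolley's front (underside of middle)

How it is judged (in metres and radians):
On the way, in this order (a step that is already met when the one before it is completed fails the run):
1. brake locked: the lever is down with its foot pressing on the strip at 8 N or more while the robot touches nothing of the lever, tray still out (value of joint brake_lever above 0.15 rad and contact force between brake_lever and track above 8 N and contact force between brake_lever and the fingers below 0.3 N and contact force between brake_lever and the arm below 0.3 N and value of joint tray above 0.03 m), for 0.3 s.
2. tray pushed home (within 4 mm) while the brake is down and gripping (value of joint tray below 0.004 m and value of joint brake_lever above 0.15 rad and contact force between brake_lever and track above 2 N), for 0.2 s.
3. pedal lifted back up (lever within 0.12 rad of fully up), tray still home (value of joint tray below 0.004 m and value of joint brake_lever below 0.12 rad), for 0.2 s.
At the end, for the whole second after the job is handed in: The tray is home (within 4 mm), the brake lever is back up (within 0.12 rad of fully up), and the trolley stands still within 20 mm of where it began (all of step 3 and distance of lever_hinge from where it was at the start of the episode below 0.02 m and velocity of joint trolley between -0.01 and 0.01 m/s); the robot touches nothing.
It fails at once if leaning on the pedal: the foot bears on the brake strip with more than 60 N (contact force between brake_lever and track above 60 N).
It fails at once if ramming the tray: more than 30 N between the robot and the tray (contact force between tray and the fingers above 30 N or contact force between tray and the arm above 30 N).
It fails at once if the trolley rolled more than 20 mm (distance of lever_hinge from where it was at the start of the episode above 0.02 m).
It fails at once if the bead jar toppled or slid (tilt over 0.3 rad, or moved 40 mm) (angle between bead_jar's own z axis and vertical above 0.3 rad or distance of bead_jar from where it was at the start of the episode above 0.04 m).
It fails at once if another thing on the counter moved more than 20 mm (distance of any of marker, pliers, caliper, calculator, bead_dish, spool from where it was at the start of the episode above 0.02 m).
It also fails if it takes over 64 s, if anything falls off the work surface, if the arm or the gripper's body presses on something with over 40 N, if the wrist force passes 120 N, or if a joint passes its speed limit or range.

### The arm

A 7-joint arm with a two-finger parallel gripper is mounted at the origin on the work surface. World frame = base frame: x ahead of the robot, y to its left, z up, the work surface at z = 0. Lengths are in mm, angles in rad, forces in N, time in s.
With the tool pointing down it reaches from about 425 to 875 mm from the base axis. Payload 4.7 kg.
Tool frame: the origin (TCP) lies at the very end of the fingers, on their centre line; the grasp point (between the pads) lies 19 mm behind it (r.grasp_offset is the distance from the TCP to the grasp point, in mm); x points along the fingers, z is the direction in which the jaws open and shut, and the axes are right-handed (so a half turn about x gives the same grasp; the last joint's range is limited). The gripper opens to 85 mm and grips with 20 to 120 N. Pads are 22 mm wide; open, the fingers measure 114 mm over their backs; the gripper's body (76 mm by 85 mm) begins 54 mm behind the grasp point. The pads swing forward as they close: fully open they stand 13 mm farther back than shut.
Start: joints at [1.191, 0.321, -0.07, 1.45, 0.023, 1.371, -0.057], TCP at [249.388, -600.275, 231.349] pointing down, gripper open.
Joint ranges: [-2.86, 2.86], [-0.3, 2.09], [-1.38, 1.24], [0.06, 2.45], [-1.56, 4.7], [0.09, 2.05], [-2.69, 2.69]. Speed limits (rad/s): [2.57, 2.57, 3.14, 3.14, 3.14, 3.14, 3.14].

### API

Orientations are given as a unit quaternion [w, x, y, z].
In Python, from workcell import r gives the robot as it stands.
- The arm moves only by the tool drive_tool, never from a script. Its argument "deltas" is a list of rows, each a list of 5 numbers: the gripper command: -1 is shut, 1 is fully open, values between are in proportion, then the shift along the world's x, y, z as a fraction of full scale, then the turn about the world's z as a fraction of full scale. In form: [[hand, x, y, z, yaw], ...]. A call has 1 to 12 rows; each row is the pose to reach, as a shift and turn from the pose commanded when the call began, turning the shorter way round; what a row does not reach only later rows make up. Full scale, the value 1, is 0.3 m for a shift and 180 degrees for a turn. A row lasts 1/10 s, in which the tool goes at most 50 mm and 8.59 degrees, less where a joint would pass 70% of its speed; a pose out of reach is approached as far as the arm can. A call with a number of a shift or a turn outside -1 to 1 is refused whole. A call with a gripper value outside its range is refused whole. The fingers move at their own pace and stop on an object; "force" is the grip in N (left out, the last holds). Time passes only in rows, so rows that repeat a pose let the fingers close. It gives the time, the measured TCP pose, the force and the opening at its end, in the units of the state.
- r.state(): the state, without advancing time (a new reading comes with each control period).
- r.camera(name): name is "scene" or "top" or "wrist"; returns (picture, depth): 400x640x3 uint8, blue, green, red; 400x640 float32, mm along the optical axis (not along the pixel's ray), 0 where there is no reading.
- r.get_calibration(name): a dict with "camera_matrix" (3x3 intrinsics, pixels), "extrinsics" (4x4, takes a point from world to camera coordinates). Camera axes: x right, y down, z forward; pixel columns grow to the right and rows downward; lengths in mm; the calibration is good to about 2 mm. A picture is of the moment at which its call begins: read the wrist's pose just before it. get_calibration takes no time and is no camera call; for the wrist camera it gives the pose at the moment of the call.
- r.hand_in(): hands the job in, once; it reports no verdict.
The state is a dict: "t": time; "joint_positions": joint angles; "dq": joint speeds; "tau": joint torques, N m; "ee_pos": TCP position; "tool_rot": TCP orientation; "wrist_force": force on the tool from outside, world axes, zero at the start; "torque": the same for the moment, N m; "grip_width": finger opening in mm.
Only numpy, scipy, OpenCV 4.12 (cv2) and the standard library are available. Lean on these libraries where they do the work, as an engineer would, in place of code of your own. Each camera call takes 0.05 s, during which the arm holds its last target. There are 200 camera calls.

## Working session

There is one attempt and no reset: what is moved stays moved. The work goes in short steps, Python scripts to look and compute and a tool call to move; the robot and the scene stay as the last step left them, time stands still between calls to the robot, and variables do not carry over. Pictures are saved under pics/ and viewed, about 8 in all and at most 12, crops included, and the job is handed in when it is done.

Besides the shell and the picture viewer there is one more tool, called after ">>>" by a JSON object that holds its "method" and its "body", one argument or row to a line. drive_tool: Moves the arm, as the interface text tells. Shift numbers are shares of 0.3 m and turn numbers shares of 180 degrees, none past 1 either way. Its arguments: {"type":"object","properties":{"deltas":{"type":"array","items":{"type":"array","items":{"type":"number","minimum":-1,"maximum":1}}},"force":{"type":"number"}},"required":["deltas"]}

```bash
mkdir -p pics
cat > h.py <<'E'
import numpy as np, cv2
from workcell import r
def grab(n,f):
    c=r.get_calibration(n); im,d=r.camera(n); cv2.imwrite(f'pics/{f}.png',im); np.savez(f'pics/{f}.npz',d=d,K=c['camera_matrix'],E=c['extrinsics'],im=im); return im
def cloud(f):
    z=np.load(f'pics/{f}.npz'); d=z['d'];K=np.array(z['K']);E=np.array(z['E'])
    v,u=np.mgrid[:d.shape[0],:d.shape[1]]
    p=np.stack([(u-K[0,2])/K[0,0]*d,(v-K[1,2])/K[1,1]*d,d],-1)
    w=(p-E[:3,3])@E[:3,:3]
    w[d==0]=np.nan
    return w,z['im']
E
python3 - <<'E'
from h import *
s=r.state();print(s)
grab('top','t0');grab('scene','s0')
E
```

```text
{'t': 0.0, 'joint_positions': array([ 1.19112141,  0.3217907 , -0.07008271,  1.4517208 ,  0.02260841,
        1.37080573, -0.05693956]), 'dq': array([ 6.08162111e-04,  9.36557095e-05, -6.78162648e-05, -1.40433659e-03,
       -9.35925491e-04,  5.41121709e-04, -1.58569342e-04]), 'tau': array([-3.64653340e-05, -4.93581319e+01, -3.82382367e-01, -3.14329720e+01,
        1.30480685e-02,  1.13736847e-02, -3.44306216e-06]), 'ee_pos': array([ 249.12453803, -599.75594982,  230.22148672]), 'tool_rot': array([ 0.58755652,  0.39288048,  0.58873777, -0.3921863 ]), 'wrist_force': array([0.21944688, 1.32678185, 0.26055108]), 'torque': array([-0.0336204 , -0.00833918, -0.00849319]), 'grip_width': 85.1965829219955}
```

View pics/t0.png

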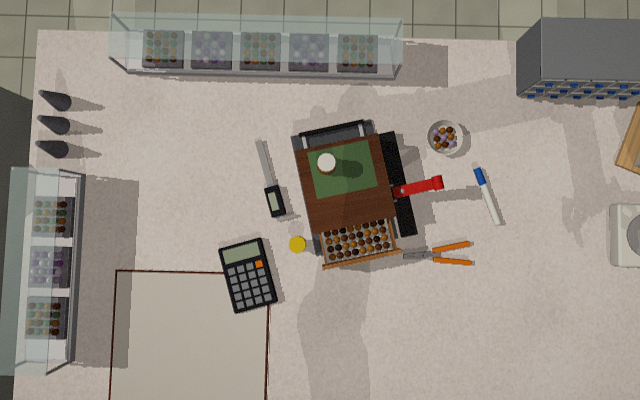

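View pics/s0.png

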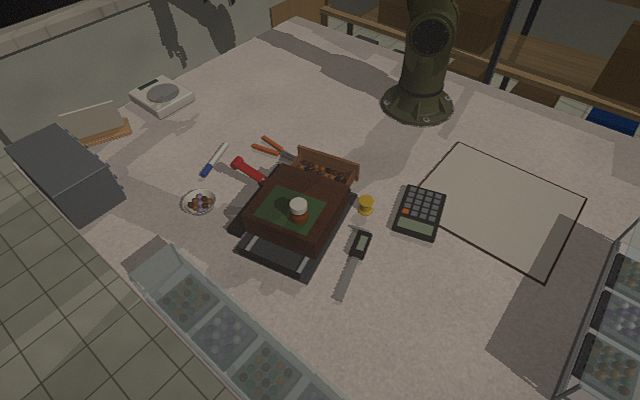

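The top view shows the trolley around (345,180), the red pedal knob at (436,183), the tray panel running (322,266) to (402,250), the marker at (487,195) and the pliers at (440,254). Next I'll measure these.

Run:
```python
from h import *
for f in ['t0','s0']:
    w,im=cloud(f); hsv=cv2.cvtColor(im,cv2.COLOR_BGR2HSV)
    red=((hsv[...,0]<6)|(hsv[...,0]>174))&(hsv[...,1]>180)&(hsv[...,2]>90)&(w[...,2]>20)&(w[...,2]<150)
    n,l,st,c=cv2.connectedComponentsWithStats(red.astype(np.uint8)); k=1+np.argmax(st[1:,4])
    p=w[l==k]; print(f,'red',len(p),st[k],np.nanmin(p,0),np.nanmax(p,0))
    cc=p[:,:2]-p[:,:2].mean(0); ax=np.linalg.svd(cc,full_matrices=False)[2][0]; ax*=-np.sign(ax[1])
    t=cc@ax; print(' ax',ax,np.arctan2(ax[1],ax[0]),'ends',p[:,:2].mean(0)+np.outer([t.min(),t.max()],ax))
    print(' hi part',[ (round(a),p[(t>=a)&(t<a+10)].mean(0).round(1).tolist(), round(float(p[(t>=a)&(t<a+10),2].max()),1)) for a in np.arange(t.min(),t.max(),10)])
    # trolley top
    top=(abs(w[...,2]-85)<4)
    n,l,st,c=cv2.connectedComponentsWithStats(top.astype(np.uint8)); k=1+np.argmax(st[1:,4])
    q=w[l==k][:,:2].astype(np.float32); print(' top',st[k],cv2.minAreaRect(q),'z',w[l==k][:,2].mean())
w,im=cloud('t0')
for u,v in [(324,266),(345,262),(360,259),(380,254),(398,251),(487,195),(480,172),(497,222),(405,255),(472,262),(470,243),(410,200),(410,230),(400,140),(297,243)]: print((u,v),w[v,u].round(1))
cv2.imwrite('pics/t0c.png',cv2.resize(im[110:280,280:510],None,fx=3.4,fy=3.4,interpolation=cv2.INTER_CUBIC))
```

```text
t0 red 464 [398 176  46  22 464] [ 569.22167028 -176.80407479   20.17744028] [612.39278856 -90.39824516  99.95051821]
 ax [ 0.26029791 -0.96552835] -1.3074655887864202 ends [[ 578.79356118  -87.83326442]
 [ 602.39102544 -175.36381971]]
 hi part [(-51, [574.4, -93.9, 59.2], 61.6), (-41, [583.4, -103.1, 63.0], 67.1), (-31, [586.5, -111.2, 65.0], 70.5), (-21, [588.7, -121.4, 70.6], 75.4), (-11, [591.0, -131.1, 74.5], 78.7), (-1, [593.1, -140.9, 78.1], 83.1), (9, [596.1, -150.5, 82.3], 86.6), (19, [597.8, -160.0, 92.1], 100.0), (29, [600.1, -169.5, 95.7], 99.5), (39, [601.2, -175.6, 91.8], 92.3)]
 top [ 295  133  102  102 6882] ((593.8441772460938, 24.751510620117188), (180.14288330078125, 180.2717742919922), 13.659391403198242) z 84.59869396231969
s0 red 20 [255 170  10  12  20] [ 574.98235833 -128.45081008   62.13611736] [ 591.7957618  -100.8870812    73.30443421]
 ax [-0.33141907 -0.94348365] -1.908603578150774 ends [[ 585.5714019   -98.70063997]
 [ 575.6407011  -126.97135447]]
 hi part [(-14, [585.8, -104.4, 63.7], 65.7), (-4, [578.5, -110.5, 66.6], 69.3), (6, [579.0, -122.1, 71.4], 73.3)]
 top [ 242  163  108   82 4549] ((593.07373046875, 22.80462646484375), (182.26260375976562, 180.91986083984375), 13.693402290344238) z 85.96071158607069
(324, 266) [420.9  64.7  83.2]
(345, 262) [430.   21.4  81.3]
(360, 259) [437.1  -9.3  84.7]
(380, 254) [448.2 -50.9  81.2]
(398, 251) [455.4 -87.6  83.9]
(487, 195) [ 581.6 -296.9   16.8]
(480, 172) [ 633.3 -281.6   15.4]
(497, 222) [ 521.6 -319.    17.3]
(405, 255) [ 443.1 -115.8   10.5]
(472, 262) [ 430.1 -270.5   -3.4]
(470, 243) [ 472.9 -265.3   -2. ]
(410, 200) [ 5.675e+02 -1.278e+02 -5.000e-01]
(410, 230) [ 499.2 -125.2   16.7]
(400, 140) [ 705.  -103.     0.8]
(297, 243) [465.  125.   34.7]
```

View pics/t0c.png

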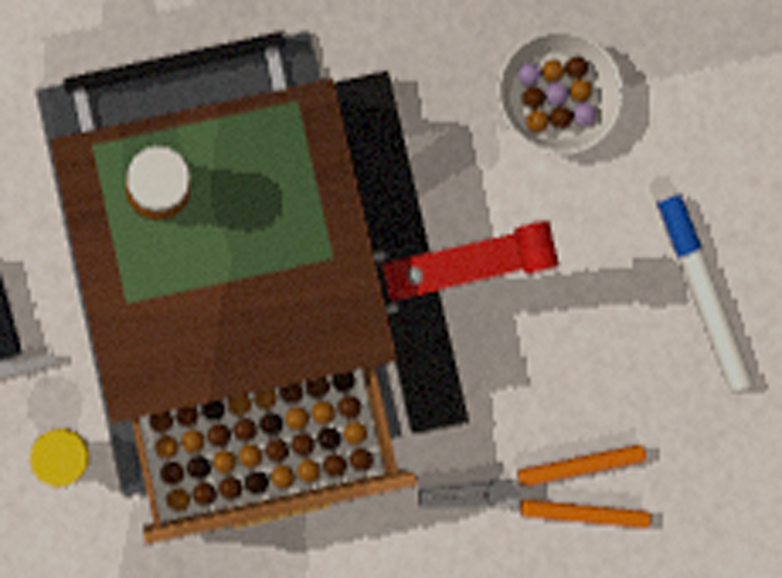

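The measured heights agree with the task: trolley top at 85, knob centre near (600,-166,89), heading about 0.238 rad. I'll move in with the hand shut and the jaws along the trolley's y.

>>> {"method": "drive_tool", "body": {
  "deltas": [
    [-1,0.6,0.7,0,-0.05],
    [-1,0.6,0.7,0,-0.05],
    [-1,0.6,0.7,0,-0.05],
    [-1,0.6,0.7,0,-0.05],
    [-1,0.6,0.7,0,-0.05],
    [-1,0.6,0.7,0,-0.05],
    [-1,0.6,0.7,0,-0.05],
    [-1,0.6,0.7,0,-0.05]
  ],
  "force": 40
}}

```text
t: 0.9
ee_pos: [429.3, -390.0, 231.0]
tool_rot: [0.556, 0.437, 0.556, -0.437]
wrist_force: [0.1, -0.0, -0.8]
grip_width: -0.1
```

>>> {"method": "drive_tool", "body": {
  "deltas": [
    [-1,0.57,0.747,0,0],
    [-1,0.57,0.747,0,0],
    [-1,0.57,0.747,0,0],
    [-1,0.57,0.747,0,0],
    [-1,0.57,0.747,0,0],
    [-1,0.57,0.747,0,0],
    [-1,0.57,0.747,-0.333,0],
    [-1,0.57,0.747,-0.333,0],
    [-1,0.57,0.747,-0.333,0],
    [-1,0.57,0.747,-0.333,0],
    [-1,0.57,0.747,-0.333,0]
  ]
}}

```text
t: 2.0
ee_pos: [602.0, -167.9, 134.5]
tool_rot: [0.557, 0.439, 0.554, -0.438]
wrist_force: [-1.2, 0.1, 1.1]
grip_width: 0.1
```

Run:
```python
from h import *
from scipy.spatial.transform import Rotation as R
s=r.state();print(s['t'],s['ee_pos'],s['wrist_force'],s['grip_width'])
q=s['tool_rot'];M=R.from_quat([*q[1:],q[0]]).as_matrix();print(M.round(3))
im=grab('wrist','w1')
```

```text
2.0 [ 601.9910537  -167.90099378  134.50101246] [-1.15316033  0.09481928  1.08906408] 0.1283471009703035
[[ 0.004  0.973  0.233]
 [-0.002  0.233 -0.973]
 [-1.     0.004  0.003]]
```

View pics/w1.png

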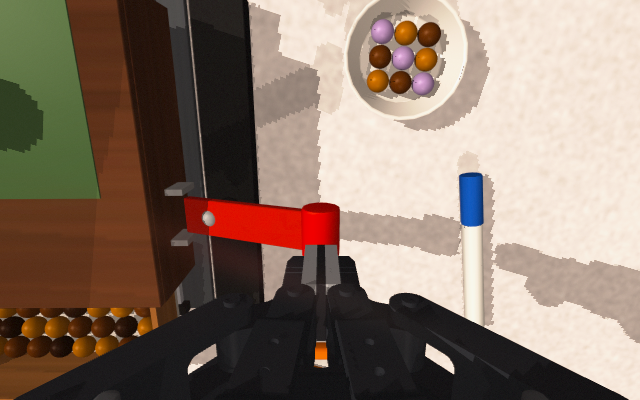

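The shut fingertip, at about (321,247), is lined up with the knob, which spans columns 302–339 from row 205. I'll check the knob's position along x with the wrist depth.

Run:
```python
from h import *
w,im=cloud('w1'); hsv=cv2.cvtColor(im,cv2.COLOR_BGR2HSV)
red=((hsv[...,0]<6)|(hsv[...,0]>174))&(hsv[...,1]>180)&(hsv[...,2]>60)
C=np.array([593.5,24]);th=.2365;ex=np.array([np.cos(th),np.sin(th)]);ey=np.array([-ex[1],ex[0]])
def loc(p): return np.array([(p[:2]-C)@ex,(p[:2]-C)@ey])
k=red&(w[...,2]>92); p=w[k]; l=np.c_[(p[:,:2]-C)@ex,(p[:,:2]-C)@ey]
print(len(p),np.percentile(l,[1,50,99],axis=0),np.nanmax(p[:,2]))
a=red&(w[...,2]<80)&(w[...,2]>50); p=w[a]; l2=np.c_[(p[:,:2]-C)@ex,(p[:,:2]-C)@ey];print('arm',np.percentile(l2,[1,50,99],axis=0))
print('tcp',loc(r.state()['ee_pos']))
# panel from wrist & arm centre line
A=np.c_[l2[:,1],np.ones(len(l2))];print(np.polyfit(l2[:,1],l2[:,0],1))
```

```text
1266 [[ -46.68759795 -198.42076772]
 [ -33.37433827 -188.41083911]
 [ -24.25187238 -179.01707913]] 100.12254972685189
arm [[ -50.9350448  -162.70369313]
 [ -38.04297029 -134.51346526]
 [ -27.35877546 -100.43184462]]
tcp [ -36.37478109 -188.31384143]
[-8.39163028e-03 -3.94075622e+01]
```

>>> {"method": "drive_tool", "body": {
  "deltas": [
    [-1,-0.005,0,-0.05,0],
    [-1,-0.005,0,-0.08,0],
    [-1,-0.005,0,-0.09,0],
    [-1,-0.005,0,-0.09,0]
  ]
}}

```text
t: 2.45
ee_pos: [598.3, -166.0, 103.5]
tool_rot: [0.555, 0.437, 0.556, -0.438]
wrist_force: [0.0, 0.3, 0.3]
grip_width: 0.2
```

>>> {"method": "drive_tool", "body": {
  "deltas": [
    [-1,0,0,-0.005,0],
    [-1,0,0,-0.01,0],
    [-1,0,0,-0.015,0],
    [-1,0,0,-0.02,0],
    [-1,0,0,-0.02,0]
  ]
}}

```text
t: 2.95
ee_pos: [598.8, -166.1, 98.2]
tool_rot: [0.555, 0.437, 0.556, -0.438]
wrist_force: [-0.6, -0.7, -0.0]
grip_width: -0.1
```

>>> {"method": "drive_tool", "body": {
  "deltas": [
    [-1,0,0,-0.005,0],
    [-1,0,0,-0.01,0],
    [-1,0,0,-0.015,0],
    [-1,0,0,-0.02,0],
    [-1,0,0,-0.02,0]
  ]
}}

```text
t: 3.45
ee_pos: [599.9, -168.1, 93.5]
tool_rot: [0.557, 0.438, 0.554, -0.438]
wrist_force: [0.7, -4.0, 4.1]
grip_width: 0.1
```

>>> {"method": "drive_tool", "body": {
  "deltas": [
    [-1,0,-0.002,-0.005,0],
    [-1,0.001,-0.004,-0.01,0],
    [-1,0.001,-0.006,-0.015,0],
    [-1,0.001,-0.007,-0.02,0],
    [-1,0.001,-0.008,-0.023,0],
    [-1,0.001,-0.008,-0.023,0]
  ]
}}

```text
t: 4.05
ee_pos: [600.4, -170.6, 86.7]
tool_rot: [0.557, 0.438, 0.554, -0.438]
wrist_force: [1.8, -4.5, 5.5]
grip_width: 0.1
```

>>> {"method": "drive_tool", "body": {
  "deltas": [
    [-1,0,-0.001,-0.004,0],
    [-1,0,-0.002,-0.008,0],
    [-1,0,-0.002,-0.01,0],
    [-1,0,-0.002,-0.01,0]
  ]
}}

```text
t: 4.45
ee_pos: [600.5, -171.0, 83.7]
tool_rot: [0.557, 0.438, 0.554, -0.438]
wrist_force: [1.0, -3.7, 4.8]
grip_width: 0.3
```

>>> {"method": "drive_tool", "body": {
  "deltas": [
    [-1,0,-0.001,-0.005,0],
    [-1,0,-0.002,-0.01,0],
    [-1,0,-0.002,-0.01,0]
  ]
}}

```text
t: 4.75
ee_pos: [600.3, -171.4, 80.5]
tool_rot: [0.557, 0.438, 0.554, -0.438]
wrist_force: [1.4, -4.1, 4.5]
grip_width: 0.1
```

>>> {"method": "drive_tool", "body": {
  "deltas": [
    [-1,0,-0.001,-0.003,0],
    [-1,0,-0.001,-0.007,0],
    [-1,0,-0.001,-0.007,0]
  ]
}}

```text
t: 5.05
ee_pos: [600.0, -171.1, 78.1]
tool_rot: [0.556, 0.438, 0.555, -0.438]
wrist_force: [1.7, -4.1, 5.2]
grip_width: 0.0
```

>>> {"method": "drive_tool", "body": {
  "deltas": [
    [-1,0,-0.001,-0.005,0],
    [-1,0,-0.001,-0.01,0],
    [-1,0,-0.001,-0.01,0]
  ]
}}

```text
t: 5.35
ee_pos: [599.6, -170.8, 74.7]
tool_rot: [0.556, 0.438, 0.555, -0.437]
wrist_force: [1.5, -2.6, 4.3]
grip_width: -0.1
```

>>> {"method": "drive_tool", "body": {
  "deltas": [
    [-1,0,-0.001,-0.003,0],
    [-1,0,-0.001,-0.007,0],
    [-1,0,-0.001,-0.007,0]
  ]
}}

```text
t: 5.65
ee_pos: [599.2, -170.7, 72.3]
tool_rot: [0.556, 0.437, 0.556, -0.437]
wrist_force: [0.7, -2.8, 5.3]
grip_width: -0.1
```

>>> {"method": "drive_tool", "body": {
  "deltas": [
    [-1,0,-0.001,-0.005,0],
    [-1,0,-0.001,-0.01,0],
    [-1,0,-0.001,-0.01,0]
  ]
}}

```text
t: 5.95
ee_pos: [599.0, -170.8, 69.0]
tool_rot: [0.555, 0.437, 0.556, -0.438]
wrist_force: [1.9, -2.1, 4.4]
grip_width: 0.3
```

>>> {"method": "drive_tool", "body": {
  "deltas": [
    [-1,0,-0.001,-0.003,0],
    [-1,0,-0.001,-0.007,0],
    [-1,0,-0.001,-0.007,0]
  ]
}}

```text
t: 6.25
ee_pos: [599.0, -171.1, 66.9]
tool_rot: [0.555, 0.437, 0.556, -0.437]
wrist_force: [2.1, -2.6, 3.6]
grip_width: 0.1
```

>>> {"method": "drive_tool", "body": {
  "deltas": [
    [-1,0.001,-0.001,-0.005,0],
    [-1,0.001,-0.001,-0.01,0],
    [-1,0.001,-0.001,-0.01,0]
  ]
}}

```text
t: 6.55
ee_pos: [599.1, -171.4, 63.7]
tool_rot: [0.555, 0.437, 0.556, -0.438]
wrist_force: [-0.3, -2.0, 2.3]
grip_width: -0.4
```

>>> {"method": "drive_tool", "body": {
  "deltas": [
    [-1,0.001,-0.001,-0.003,0],
    [-1,0.001,-0.001,-0.007,0],
    [-1,0.001,-0.001,-0.007,0]
  ]
}}

```text
t: 6.85
ee_pos: [599.5, -171.5, 61.8]
tool_rot: [0.555, 0.437, 0.556, -0.437]
wrist_force: [-0.4, -1.4, 2.9]
grip_width: 0.4
```

>>> {"method": "drive_tool", "body": {
  "deltas": [
    [-1,0,-0.001,-0.005,0],
    [-1,0,-0.001,-0.01,0],
    [-1,0,-0.001,-0.01,0]
  ]
}}

```text
t: 7.15
ee_pos: [599.7, -171.9, 58.8]
tool_rot: [0.555, 0.437, 0.556, -0.437]
wrist_force: [0.0, -1.6, 2.1]
grip_width: 0.1
```

>>> {"method": "drive_tool", "body": {
  "deltas": [
    [-1,0,0,-0.003,0],
    [-1,0,0,-0.007,0],
    [-1,0,0,-0.007,0]
  ]
}}

```text
t: 7.45
ee_pos: [599.8, -172.1, 56.9]
tool_rot: [0.556, 0.437, 0.556, -0.437]
wrist_force: [-0.7, -1.7, 3.0]
grip_width: -0.1
```

The force has dropped a bit, so I'll check numerically that the lever is still following the finger.

```bash
cat >> h.py <<'E'
C=np.array([593.5,24]);th=.2365;ex=np.array([np.cos(th),np.sin(th)]);ey=np.array([-ex[1],ex[0]])
def lever(f,cam='wrist'):
    grab(cam,f); w,im=cloud(f); hsv=cv2.cvtColor(im,cv2.COLOR_BGR2HSV)
    red=((hsv[...,0]<6)|(hsv[...,0]>174))&(hsv[...,1]>180)&(hsv[...,2]>50)&(w[...,2]>8)&(w[...,2]<130)
    p=w[red]; l=np.c_[(p[:,:2]-C)@ex,(p[:,:2]-C)@ey,p[:,2]]
    a=l[(l[:,1]<-115)&(l[:,1]>-170)]; k=l[l[:,1]<-182]
    print(f,len(p),'slope->angle up',np.arctan(-np.polyfit(a[:,1],a[:,2],1)[0]) if len(a)>20 else None,'arm x',np.percentile(a[:,0],[2,98]) if len(a) else None,'knob',np.percentile(k,[2,50,98],axis=0).round(1).tolist() if len(k) else None)
E
python3 -c "
from h import *
lever('w2'); s=r.state(); print(s['t'],s['ee_pos'],s['wrist_force'])"
```

```text
w2 10149 slope->angle up -0.0359768028296762 arm x [-50.2282711  -26.99021968] knob [[-37.5, -205.5, 40.7], [-27.0, -195.3, 53.0], [-23.7, -182.6, 57.7]]
7.5 [ 599.75318487 -172.00620601   56.82989486] [ 0.37646914 -0.61898961  2.37229568]
```

>>> {"method": "drive_tool", "body": {
  "deltas": [
    [-1,0,0,-0.005,0],
    [-1,0,0,-0.01,0],
    [-1,0,0,-0.01,0]
  ]
}}

```text
t: 7.8
ee_pos: [599.8, -172.2, 53.8]
tool_rot: [0.556, 0.437, 0.556, -0.437]
wrist_force: [0.8, -0.7, 2.0]
grip_width: -0.1
```

>>> {"method": "drive_tool", "body": {
  "deltas": [
    [-1,0,0,-0.003,0],
    [-1,0,0,-0.007,0],
    [-1,0,0,-0.007,0]
  ]
}}

```text
t: 8.1
ee_pos: [599.8, -172.2, 51.8]
tool_rot: [0.556, 0.437, 0.555, -0.437]
wrist_force: [1.2, -1.3, 3.3]
grip_width: 0.1
```

>>> {"method": "drive_tool", "body": {
  "deltas": [
    [-1,0,0,-0.005,0],
    [-1,0,0,-0.01,0],
    [-1,0,0,-0.01,0]
  ]
}}

```text
t: 8.4
ee_pos: [599.8, -172.2, 48.7]
tool_rot: [0.556, 0.437, 0.556, -0.437]
wrist_force: [-0.3, -1.4, 2.7]
grip_width: -0.4
```

>>> {"method": "drive_tool", "body": {
  "deltas": [
    [-1,0,0,-0.003,0],
    [-1,0,0,-0.007,0],
    [-1,0,0,-0.007,0]
  ]
}}

```text
t: 8.7
ee_pos: [599.8, -172.1, 46.7]
tool_rot: [0.556, 0.437, 0.556, -0.437]
wrist_force: [0.9, -0.4, 2.3]
grip_width: 0.2
```

>>> {"method": "drive_tool", "body": {
  "deltas": [
    [-1,0,0,-0.003,0],
    [-1,0,0,-0.007,0],
    [-1,0,0,-0.007,0]
  ]
}}

```text
t: 9.0
ee_pos: [599.8, -172.1, 44.6]
tool_rot: [0.556, 0.437, 0.556, -0.437]
wrist_force: [0.4, -1.1, 2.1]
grip_width: -0.1
```

>>> {"method": "drive_tool", "body": {
  "deltas": [
    [-1,0,0,-0.003,0],
    [-1,0,0,-0.007,0],
    [-1,0,0,-0.007,0]
  ]
}}

```text
t: 9.3
ee_pos: [599.8, -172.0, 42.4]
tool_rot: [0.555, 0.437, 0.556, -0.437]
wrist_force: [1.0, 0.4, 3.3]
grip_width: 0.4
```

>>> {"method": "drive_tool", "body": {
  "deltas": [
    [-1,0,0,-0.003,0],
    [-1,0,0,-0.007,0],
    [-1,0,0,-0.007,0]
  ]
}}

```text
t: 9.6
ee_pos: [599.7, -171.8, 40.3]
tool_rot: [0.555, 0.437, 0.556, -0.437]
wrist_force: [0.1, 0.1, 3.9]
grip_width: 0.2
```

```bash
python3 -c "
from h import *
lever('w3'); s=r.state(); print(s['t'],s['ee_pos'],s['wrist_force'])"
```

```text
w3 11485 slope->angle up -0.20436342708536143 arm x [-50.12244625 -26.93223233] knob [[-37.3, -203.3, 24.1], [-26.4, -193.4, 36.8], [-23.6, -182.5, 41.1]]
9.65 [ 599.74871086 -171.79869949   40.34182309] [1.69295218 0.02956634 2.44772303]
```

View pics/w3.png

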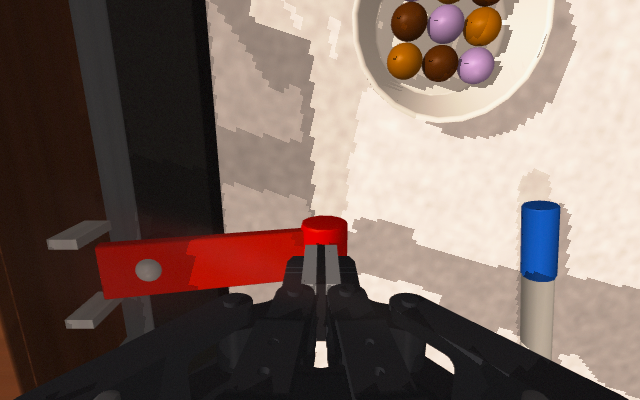

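The finger sits on the knob at (325,232) and the lever is at about 0.60 rad, so the foot should meet the strip soon. I'll go on in small steps.

>>> {"method": "drive_tool", "body": {
  "deltas": [
    [-1,0,0,-0.003,0],
    [-1,0,0,-0.005,0],
    [-1,0,0,-0.005,0]
  ]
}}

```text
t: 9.95
ee_pos: [599.7, -171.7, 39.0]
tool_rot: [0.555, 0.437, 0.556, -0.437]
wrist_force: [-0.7, 1.2, 4.4]
grip_width: 0.1
```

>>> {"method": "drive_tool", "body": {
  "deltas": [
    [-1,0,0,-0.003,0],
    [-1,0,0,-0.005,0],
    [-1,0,0,-0.005,0]
  ]
}}

```text
t: 10.25
ee_pos: [599.7, -171.6, 37.9]
tool_rot: [0.555, 0.437, 0.556, -0.437]
wrist_force: [-0.8, 1.8, 6.4]
grip_width: -0.2
```

Resistance is rising, so the foot has met the strip.

>>> {"method": "drive_tool", "body": {
  "deltas": [
    [-1,0,0,-0.003,0],
    [-1,0,0,-0.005,0],
    [-1,0,0,-0.005,0]
  ]
}}

```text
t: 10.55
ee_pos: [599.9, -171.6, 37.0]
tool_rot: [0.556, 0.437, 0.556, -0.437]
wrist_force: [-2.8, 2.3, 8.8]
grip_width: -0.1
```

>>> {"method": "drive_tool", "body": {
  "deltas": [
    [-1,0,0,-0.003,0],
    [-1,0,0,-0.003,0],
    [-1,0,0,-0.003,0]
  ]
}}

```text
t: 10.85
ee_pos: [600.1, -171.4, 36.4]
tool_rot: [0.556, 0.437, 0.556, -0.437]
wrist_force: [-2.7, 2.3, 10.7]
grip_width: -0.3
```

>>> {"method": "drive_tool", "body": {
  "deltas": [
    [-1,-0.001,0,-0.003,0],
    [-1,-0.001,0,-0.005,0],
    [-1,-0.001,0,-0.005,0]
  ]
}}

```text
t: 11.15
ee_pos: [600.1, -171.4, 35.7]
tool_rot: [0.556, 0.438, 0.555, -0.437]
wrist_force: [-3.9, 2.6, 14.0]
grip_width: -0.1
```

>>> {"method": "drive_tool", "body": {
  "deltas": [
    [-1,-0.001,0,-0.003,0],
    [-1,-0.001,0,-0.003,0],
    [-1,-0.001,0,-0.003,0]
  ]
}}

```text
t: 11.45
ee_pos: [600.3, -171.1, 34.9]
tool_rot: [0.556, 0.438, 0.555, -0.437]
wrist_force: [-2.3, 3.2, 12.9]
grip_width: 0.2
```

>>> {"method": "drive_tool", "body": {
  "deltas": [
    [-1,-0.001,0,-0.003,0],
    [-1,-0.001,0,-0.004,0],
    [-1,-0.001,0,-0.004,0]
  ]
}}

```text
t: 11.75
ee_pos: [600.4, -171.1, 34.3]
tool_rot: [0.556, 0.438, 0.555, -0.437]
wrist_force: [-3.1, 3.4, 16.3]
grip_width: 0.0
```

```bash
python3 -c "
from h import *
lever('w4'); s=r.state(); print(s['t'],s['ee_pos'],s['wrist_force'])"
```

```text
w4 12027 slope->angle up -0.26518303226014794 arm x [-49.49604758 -26.24280195] knob [[-36.1, -201.9, 17.7], [-25.3, -192.3, 31.3], [-22.9, -182.1, 35.1]]
11.8 [ 600.35464968 -171.08631964   34.31854621] [-3.16806614  4.20266015 16.5978401 ]
```

About 16.5 N on the pedal, so the brake is well set. Now up and off.

>>> {"method": "drive_tool", "body": {
  "deltas": [
    [-1,0,0,0.01,0],
    [-1,0,0,0.04,0],
    [-1,0,0,0.15,0],
    [-1,0,0,0.3,0],
    [-1,0,0,0.42,0],
    [-1,0,0,0.42,0],
    [-1,0,0,0.42,0]
  ]
}}

```text
t: 12.5
ee_pos: [598.8, -172.8, 158.1]
tool_rot: [0.556, 0.438, 0.555, -0.438]
wrist_force: [-1.3, 0.4, -1.3]
grip_width: -0.1
```

```bash
python3 -c "
from h import *
lever('w5'); s=r.state(); print(s['t'],s['ee_pos'],s['wrist_force'])
w,im=cloud('w5')
lx=(w[...,:2]-C)@ex; ly=(w[...,:2]-C)@ey; z=w[...,2]
m=(z>70)&(z<95)&(lx<-100)&(abs(ly)<100); print('panel',m.sum(),np.percentile(lx[m],[1,50,99]) if m.sum() else '')
w,im=cloud('t0');lx=(w[...,:2]-C)@ex; ly=(w[...,:2]-C)@ey; z=w[...,2]
m=(z>78)&(z<92)&(lx<-110)&(abs(ly)<100); print('panel t0',m.sum(),np.percentile(lx[m],[1,5,50,95,99]),np.polyfit(ly[m],lx[m],1))"
```

```text
w5 4365 slope->angle up -0.24999287092311012 arm x [-49.63169599 -26.33622648] knob [[-51.9, -201.7, 26.1], [-36.4, -192.3, 34.0], [-23.1, -182.1, 36.5]]
12.55 [ 597.95990844 -172.53326662  156.57452717] [-0.54488694 -0.38173628  0.03973339]
panel 2015 [-166.5494176  -157.25273569 -155.93589172]
panel t0 361 [-167.41132604 -166.51719385 -161.79709484 -157.84858857 -157.55473804] [-1.40898629e-03 -1.61878951e+02]
```

The lever has stayed down with the hand off. Next, in front of the tray's panel, whose outer face is at local x ≈ -166.

>>> {"method": "drive_tool", "body": {
  "deltas": [
    [-1,-0.588,0.329,0,0],
    [-1,-0.588,0.329,0,0],
    [-1,-0.588,0.329,0,0],
    [-1,-0.588,0.329,0,0],
    [-1,-0.588,0.329,0,0],
    [-1,-0.588,0.329,0,0],
    [-1,-0.588,0.329,-0.1,0],
    [-1,-0.588,0.329,-0.1,0],
    [-1,-0.588,0.329,-0.1,0]
  ]
}}

```text
t: 13.45
ee_pos: [422.7, -73.7, 127.0]
tool_rot: [0.555, 0.438, 0.556, -0.438]
wrist_force: [0.3, 0.2, -0.4]
grip_width: -0.0
```

```bash
python3 -c "
from h import *
s=r.state(); p=s['ee_pos'][:2]-C; print(s['t'],s['ee_pos'],p@ex,p@ey,s['wrist_force'],s['tool_rot'],s['joint_positions'])
grab('wrist','w6')"
```

```text
13.45 [422.65952347 -73.7412279  127.00027577] -188.98587387647865 -54.992322433806656 [ 0.29108814  0.24329461 -0.42487522] [ 0.5545076   0.43754265  0.5563707  -0.43764072] [ 0.57589406 -0.05323387 -0.44823955  2.08362887 -0.02714606  1.10842746
 -1.19417761]
```

View pics/w6.png

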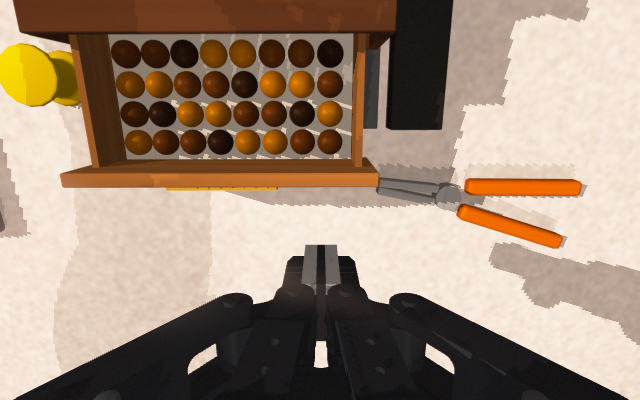

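There is a clear gap between the fingers (320,245) and the panel edge (row 187), and the pliers are off to the right. I'll descend.

>>> {"method": "drive_tool", "body": {
  "deltas": [
    [-1,0,0,-0.125,0],
    [-1,0,0,-0.25,0],
    [-1,0,0,-0.25,0],
    [-1,0,0,-0.25,0]
  ]
}}

```text
t: 13.9
ee_pos: [423.1, -73.5, 53.3]
tool_rot: [0.555, 0.438, 0.556, -0.437]
wrist_force: [0.5, -0.6, 1.1]
grip_width: 0.0
```

>>> {"method": "drive_tool", "body": {
  "deltas": [
    [-1,0.01,0.0024,0,0],
    [-1,0.02,0.0049,0,0],
    [-1,0.026,0.0063,0,0],
    [-1,0.033,0.008,0,0],
    [-1,0.033,0.008,0,0]
  ]
}}

```text
t: 14.4
ee_pos: [433.0, -71.0, 53.0]
tool_rot: [0.556, 0.437, 0.555, -0.437]
wrist_force: [-0.0, 0.7, -0.1]
grip_width: 0.1
```

>>> {"method": "drive_tool", "body": {
  "deltas": [
    [-1,0.01,0.0024,0,0],
    [-1,0.02,0.0048,0,0],
    [-1,0.03,0.0072,0,0],
    [-1,0.03,0.0072,0,0]
  ]
}}

```text
t: 14.8
ee_pos: [441.6, -68.9, 52.4]
tool_rot: [0.555, 0.437, 0.556, -0.437]
wrist_force: [-0.6, 0.6, 0.8]
grip_width: -0.1
```

>>> {"method": "drive_tool", "body": {
  "deltas": [
    [-1,0.01,0.0024,0,0],
    [-1,0.02,0.0048,0,0],
    [-1,0.03,0.0072,0,0],
    [-1,0.04,0.0096,0,0],
    [-1,0.05,0.012,0,0],
    [-1,0.05,0.012,0,0]
  ]
}}

```text
t: 15.4
ee_pos: [457.0, -65.1, 52.5]
tool_rot: [0.556, 0.438, 0.555, -0.437]
wrist_force: [-0.8, -0.6, -0.5]
grip_width: 0.3
```

```bash
cat >> h.py <<'E'
def chk(f):
    s=r.state(); p=s['ee_pos'][:2]-C; print(s['t'],s['ee_pos'].round(1),'loc',p@ex,p@ey,s['wrist_force'].round(1))
    grab('top',f); w,im=cloud(f)
    lx=(w[...,:2]-C)@ex; ly=(w[...,:2]-C)@ey; z=w[...,2]
    t=(abs(z-85)<4)&(abs(ly)<70)&(lx>40)&(lx<130); print('trolley back',np.percentile(lx[t],[98,99.5]))
    w0,_=cloud('t0');lx=(w0[...,:2]-C)@ex; ly=(w0[...,:2]-C)@ey; z=w0[...,2]
    t=(abs(z-85)<4)&(abs(ly)<70)&(lx>40)&(lx<130); print('  at start',np.percentile(lx[t],[98,99.5]))
E
python3 -c "
from h import *
chk('t1')"
```

```text
15.4 [457.  -65.1  52.5] loc -153.56660566276824 -54.6116086728354 [-0.8 -0.6 -0.5]
trolley back [90.7176407 91.4688029]
  at start [89.24560672 90.03145709]
```

```bash
python3 -c "
from h import *
lever('w7')
w,im=cloud('t1');cv2.imwrite('pics/t1c.png',cv2.resize(im[110:300,280:510],None,fx=3,fy=3,interpolation=cv2.INTER_CUBIC))
cv2.imwrite('pics/c7.png',np.vstack([cv2.resize(im[110:300,280:510],(484,400),interpolation=cv2.INTER_CUBIC)]))
a=cv2.imread('pics/w7.png'); b=cv2.resize(im[110:290,290:450],(356,400),interpolation=cv2.INTER_CUBIC)
cv2.imwrite('pics/m7.png',np.hstack([a[:,100:540],b]))"
```

```text
w7 2996 slope->angle up -0.2501428552983952 arm x [-50.43893077 -45.5261716 ] knob [[-53.3, -194.9, 18.6], [-51.2, -184.6, 30.7], [-44.4, -182.1, 34.4]]
```

View pics/m7.png

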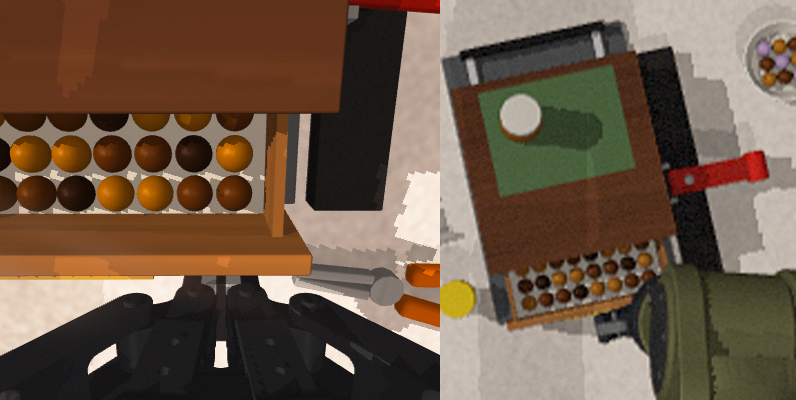

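The tray is moving in (three bead rows left showing), and the fingers at (220,280) are against the panel. I'll measure the panel and keep pushing.

```bash
cat >> h.py <<'E'
def panel(f):
    w,im=cloud(f); lx=(w[...,:2]-C)@ex; ly=(w[...,:2]-C)@ey; z=w[...,2]
    m=(z>80)&(z<89)&(lx<-70)&(ly>-88)&(ly<-10)
    h,e=np.histogram(lx[m],bins=np.arange(-175,-60,2)); print([(int(a),int(b)) for a,b in zip(e,h) if b>20])
E
python3 -c "
from h import *
panel('w5');panel('w7')"
```

```text
[(-159, 44), (-157, 50), (-89, 201), (-87, 312), (-85, 317), (-83, 300), (-81, 334), (-79, 317), (-77, 311), (-75, 326), (-73, 325), (-71, 160)]
[(-149, 55), (-147, 142), (-145, 297), (-143, 1009), (-141, 1208), (-139, 1196), (-137, 1810), (-135, 860), (-89, 1330), (-87, 1771), (-85, 1825), (-83, 1860), (-81, 1924), (-79, 1938), (-77, 1903), (-75, 1928), (-73, 2033), (-71, 984)]
```

>>> {"method": "drive_tool", "body": {
  "deltas": [
    [-1,0.01,0.0024,0,0],
    [-1,0.02,0.0048,0,0],
    [-1,0.03,0.0072,0,0],
    [-1,0.04,0.0096,0,0],
    [-1,0.05,0.012,0,0],
    [-1,0.06,0.0144,0,0]
  ]
}}

```text
t: 16.1
ee_pos: [474.7, -60.8, 52.6]
tool_rot: [0.556, 0.437, 0.556, -0.437]
wrist_force: [-2.5, 0.6, 3.1]
grip_width: 0.2
```

>>> {"method": "drive_tool", "body": {
  "deltas": [
    [-1,0.01,0.0024,0,0],
    [-1,0.02,0.0048,0,0],
    [-1,0.03,0.0072,0,0],
    [-1,0.04,0.0096,0,0],
    [-1,0.05,0.012,0,0],
    [-1,0.058,0.014,0,0],
    [-1,0.058,0.014,0,0]
  ]
}}

```text
t: 16.8
ee_pos: [492.5, -56.6, 52.5]
tool_rot: [0.556, 0.438, 0.555, -0.437]
wrist_force: [-1.0, 1.0, 0.3]
grip_width: 0.3
```

>>> {"method": "drive_tool", "body": {
  "deltas": [
    [-1,0.004,0.001,0,0],
    [-1,0.008,0.002,0,0],
    [-1,0.01,0.0024,0,0],
    [-1,0.01,0.0024,0,0]
  ]
}}

```text
t: 17.2
ee_pos: [494.8, -56.2, 52.5]
tool_rot: [0.556, 0.437, 0.555, -0.438]
wrist_force: [-1.9, 0.4, 0.5]
grip_width: 0.4
```

```bash
python3 -c "
from h import *
lever('w8');panel('w8');chk('t2')"
```

```text
w8 12027 slope->angle up -0.26063057028036796 arm x [-49.59029526 -26.84909572] knob [[-52.4, -193.4, 28.1], [-39.6, -186.2, 33.7], [-24.0, -182.2, 36.3]]
[(-109, 163), (-107, 191), (-105, 640), (-103, 1174), (-101, 1182), (-99, 1223), (-97, 1997), (-89, 841), (-87, 1353), (-85, 1387), (-83, 1375), (-81, 1411), (-79, 1416), (-77, 1438), (-75, 1468), (-73, 1504), (-71, 735)]
17.25 [494.8 -56.1  52.5] loc -114.70484368154324 -54.778167515445396 [-1.6 -0.2  0.3]
trolley back [90.57022457 91.31529409]
  at start [89.24560672 90.03145709]
```

About 6 mm to go and the trolley is holding. I'll use small steps.

>>> {"method": "drive_tool", "body": {
  "deltas": [
    [-1,0.004,0.001,0,0],
    [-1,0.008,0.002,0,0],
    [-1,0.01,0.0024,0,0],
    [-1,0.01,0.0024,0,0]
  ]
}}

```text
t: 17.7
ee_pos: [497.9, -55.4, 52.5]
tool_rot: [0.556, 0.437, 0.555, -0.437]
wrist_force: [-2.4, -0.4, 1.1]
grip_width: -0.2
```

>>> {"method": "drive_tool", "body": {
  "deltas": [
    [-1,0.004,0.001,0,0],
    [-1,0.006,0.0015,0,0],
    [-1,0.006,0.0015,0,0]
  ]
}}

```text
t: 18.0
ee_pos: [499.7, -55.0, 52.5]
tool_rot: [0.556, 0.437, 0.555, -0.437]
wrist_force: [-2.5, -0.1, -0.6]
grip_width: 0.3
```

>>> {"method": "drive_tool", "body": {
  "deltas": [
    [-1,0.003,0.0007,0,0],
    [-1,0.004,0.001,0,0],
    [-1,0.004,0.001,0,0]
  ]
}}

```text
t: 18.3
ee_pos: [500.8, -54.7, 52.5]
tool_rot: [0.556, 0.437, 0.556, -0.437]
wrist_force: [-1.5, -0.9, -0.4]
grip_width: 0.2
```

>>> {"method": "drive_tool", "body": {
  "deltas": [
    [-1,0.003,0.0007,0,0],
    [-1,0.003,0.0007,0,0],
    [-1,0.003,0.0007,0,0]
  ]
}}

```text
t: 18.6
ee_pos: [501.8, -54.4, 52.5]
tool_rot: [0.556, 0.437, 0.555, -0.437]
wrist_force: [-1.8, -1.5, -0.6]
grip_width: 0.1
```

>>> {"method": "drive_tool", "body": {
  "deltas": [
    [-1,0.003,0.0007,0,0],
    [-1,0.003,0.0007,0,0],
    [-1,0.003,0.0007,0,0]
  ]
}}

```text
t: 18.9
ee_pos: [502.2, -54.4, 52.5]
tool_rot: [0.555, 0.437, 0.556, -0.438]
wrist_force: [-4.6, -1.0, 1.9]
grip_width: -0.0
```

```bash
python3 -c "
from h import *
lever('w9');panel('w9');chk('t3')"
```

```text
w9 11821 slope->angle up -0.2575982299824337 arm x [-49.48914053 -26.75814614] knob [[-52.3, -194.8, 28.4], [-39.1, -186.8, 34.0], [-23.8, -182.3, 36.4]]
[(-101, 164), (-99, 237), (-97, 817), (-95, 1156), (-93, 1202), (-91, 1280), (-89, 1161), (-87, 1274), (-85, 1294), (-83, 1304), (-81, 1314), (-79, 1375), (-77, 1358), (-75, 1397), (-73, 1411), (-71, 717)]
18.95 [502.2 -54.3  52.5] loc -107.1279136010667 -54.742718031017475 [-4.1 -1.2  1.4]
trolley back [90.67700726 91.48554657]
  at start [89.24560672 90.03145709]
```

The force is rising and the gap is closed, so it is at the stop. One slight extra press to seat it.

>>> {"method": "drive_tool", "body": {
  "deltas": [
    [-1,0.003,0.0007,0,0],
    [-1,0.003,0.0007,0,0],
    [-1,0.003,0.0007,0,0],
    [-1,0.003,0.0007,0,0]
  ]
}}

```text
t: 19.4
ee_pos: [502.3, -54.3, 52.5]
tool_rot: [0.555, 0.437, 0.556, -0.438]
wrist_force: [-8.3, -1.5, 4.0]
grip_width: -0.1
```

The tray is home against a hard stop at 8 N. I'll back off, rise, go over the pedal and turn 90° to pinch the knob's flat ends.

>>> {"method": "drive_tool", "body": {
  "deltas": [
    [-1,-0.02,-0.005,0,0],
    [-1,-0.08,-0.02,0,0],
    [-1,-0.08,-0.02,0,0],
    [-1,-0.08,-0.02,0.17,0],
    [-1,-0.08,-0.02,0.35,0],
    [-1,-0.08,-0.02,0.35,0],
    [-1,0.04,-0.15,0.35,0.1],
    [-1,0.17,-0.28,0.35,0.2],
    [-1,0.329,-0.388,0.35,0.25]
  ]
}}

```text
t: 20.3
ee_pos: [591.6, -163.7, 158.3]
tool_rot: [0.641, 0.301, 0.638, -0.301]
wrist_force: [0.2, 0.2, 1.3]
grip_width: -0.2
```

```bash
python3 -c "
from h import *
from scipy.spatial.transform import Rotation as R
s=r.state();q=s['tool_rot'];M=R.from_quat([*q[1:],q[0]]).as_matrix();print(s['t'],s['ee_pos'],np.degrees(np.arctan2(M[1,2],M[0,2])))
grab('top','t4');w,im=cloud('t4')"
```

```text
20.3 [ 591.59165241 -163.69198822  158.25759656] -50.384166243535105
```

>>> {"method": "drive_tool", "body": {
  "deltas": [
    [0.2,0,0,0,0.355],
    [0.2,0,0,0,0.355],
    [0.2,0,0,0,0.355],
    [0.2,0,0,0,0.355],
    [0.2,0,0,0,0.355],
    [0.2,0,0,0,0.355],
    [0.2,0,0,0,0.355],
    [0.2,0,0,0,0.355],
    [0.2,0,0,0,0.355],
    [0.2,0,0,0,0.355]
  ],
  "force": 30
}}

```text
t: 21.35
ee_pos: [589.9, -161.0, 157.5]
tool_rot: [0.703, -0.081, 0.702, 0.081]
wrist_force: [-0.4, 0.7, -0.3]
grip_width: 51.3
```

```bash
python3 -c "
from h import *
from scipy.spatial.transform import Rotation as R
s=r.state();q=s['tool_rot'];M=R.from_quat([*q[1:],q[0]]).as_matrix();print(s['t'],s['ee_pos'],np.degrees(np.arctan2(M[1,2],M[0,2])),s['grip_width'])
p=s['ee_pos'][:2]-C;print(p@ex,p@ey)
lever('w10')"
```

```text
21.35 [ 589.94923113 -160.98990038  157.54299574] 13.132989474926607 51.3214326421603
-46.79533974107891 -179.00856789360515
w10 4305 slope->angle up -0.25375746844433084 arm x [-49.67952123 -26.8340202 ] knob [[-52.0, -200.9, 29.9], [-37.8, -190.1, 34.3], [-24.0, -182.5, 36.5]]
```

View pics/w10.png

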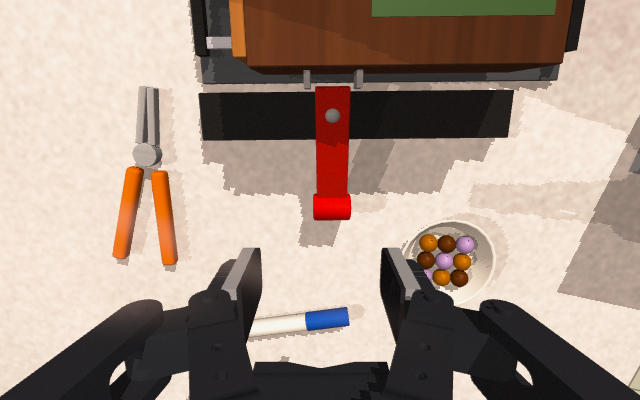

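The knob at (332,207) is seen whole and the jaws are open to 51 mm. I'll centre on it and descend part of the way.

>>> {"method": "drive_tool", "body": {
  "deltas": [
    [0.2,0.038,-0.032,0,0],
    [0.2,0.038,-0.032,0,0],
    [0.2,0.038,-0.032,-0.15,0],
    [0.2,0.038,-0.032,-0.3,0],
    [0.2,0.038,-0.032,-0.325,0],
    [0.2,0.038,-0.032,-0.325,0]
  ]
}}

```text
t: 22.0
ee_pos: [599.6, -170.2, 58.9]
tool_rot: [0.701, -0.081, 0.703, 0.082]
wrist_force: [-0.3, 0.2, 0.5]
grip_width: 51.2
```

```bash
python3 -c "
from h import *
s=r.state();p=s['ee_pos'][:2]-C;print(s['ee_pos'],p@ex,p@ey)
lever('w11')"
```

```text
[ 599.56663259 -170.19920515   58.91146626] -39.60340230563024 -190.21489383743398
w11 10944 slope->angle up -0.2342182262552438 arm x [-49.32688265 -26.4367492 ] knob [[-51.7, -201.3, 29.4], [-37.6, -189.6, 34.4], [-23.9, -182.4, 36.5]]
```

View pics/w11.png

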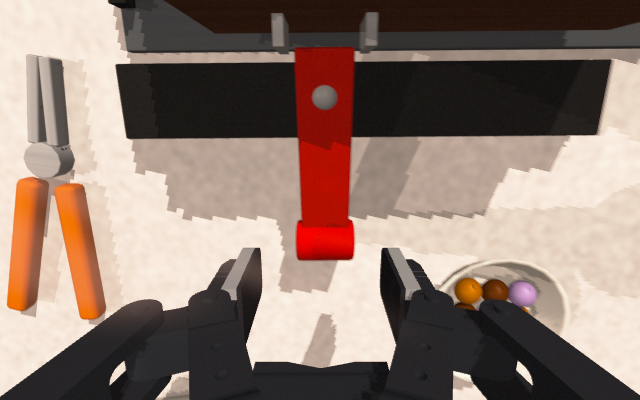

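```bash
python3 -c "
from h import *
w,im=cloud('t4' if 0 else 't0')
lx=(w[...,:2]-C)@ex; ly=(w[...,:2]-C)@ey; z=w[...,2]
m=(z>12)&(z<40)&(lx>-10)&(lx<120)&(ly<-195)&(ly>-320)
q=np.c_[lx[m],ly[m]].astype(np.float32);print(cv2.minEnclosingCircle(q),q.min(0),q.max(0))
d=np.hypot(q[:,0]-2,q[:,1]+201);print(d.min())
"
```

```text
((62.118431091308594, -244.56631469726562), 42.0467414855957) [  21.041416 -284.87534 ] [ 102.45554 -203.56682]
33.02955
```

The dish is 33 mm clear of the finger. I'll descend and close.

>>> {"method": "drive_tool", "body": {
  "deltas": [
    [0.2,0.005,0,-0.08,0],
    [0.2,0.005,0,-0.14,0],
    [0.2,0.005,0,-0.16,0],
    [0.2,0.005,0,-0.16,0]
  ],
  "force": 30
}}

```text
t: 22.45
ee_pos: [602.0, -170.8, 11.9]
tool_rot: [0.702, -0.081, 0.703, 0.082]
wrist_force: [-0.1, 0.3, 0.5]
grip_width: 51.1
```

>>> {"method": "drive_tool", "body": {
  "deltas": [
    [0,0,0,0,0],
    [-0.15,0,0,0,0],
    [-0.25,0,0,0,0],
    [-0.35,0,0,0,0],
    [-0.6,0,0,0,0],
    [-0.6,0,0,0,0]
  ]
}}

```text
t: 23.05
ee_pos: [601.7, -171.3, 12.8]
tool_rot: [0.702, -0.082, 0.703, 0.081]
wrist_force: [-4.5, -0.1, 4.7]
grip_width: 29.5
```

The jaws hold the knob at 29.5 mm. I'll lift along the arc.

>>> {"method": "drive_tool", "body": {
  "deltas": [
    [-0.6,-0.002,-0.002,0.008,0],
    [-0.6,-0.002,-0.005,0.02,0],
    [-0.6,-0.001,-0.007,0.033,0],
    [-0.6,-0.001,-0.009,0.049,0],
    [-0.6,0,-0.01,0.066,0],
    [-0.6,0,-0.0105,0.082,0],
    [-0.6,0,-0.0105,0.082,0]
  ]
}}

```text
t: 23.75
ee_pos: [602.5, -173.1, 37.5]
tool_rot: [0.703, -0.081, 0.702, 0.082]
wrist_force: [-0.9, 3.0, -4.9]
grip_width: 29.6
```

```bash
python3 -c "
from h import *
lever('w12');chk('t5')
print(r.state()['grip_width'])"
```

```text
w12 18146 slope->angle up -0.023401232893592156 arm x [-49.32355423 -26.46994886] knob [[-51.7, -203.0, 50.3], [-37.8, -190.5, 56.9], [-23.7, -182.5, 59.4]]
23.8 [ 602.6 -173.1   37.5] loc -37.32307723310324 -193.72901075037393 [-1.4  2.7 -3.7]
trolley back [91.28745263 91.93556491]
  at start [89.24560672 90.03145709]
28.745840723840548
```

>>> {"method": "drive_tool", "body": {
  "deltas": [
    [-0.6,0,0,0.017,0],
    [-0.6,0,0.001,0.034,0],
    [-0.6,-0.001,0.003,0.052,0],
    [-0.6,-0.001,0.0065,0.068,0],
    [-0.6,-0.002,0.01,0.085,0],
    [-0.6,-0.003,0.0145,0.102,0],
    [-0.6,-0.004,0.02,0.117,0],
    [-0.6,-0.005,0.022,0.125,0],
    [-0.6,-0.005,0.022,0.125,0]
  ]
}}

```text
t: 24.75
ee_pos: [600.8, -167.0, 74.8]
tool_rot: [0.702, -0.082, 0.702, 0.082]
wrist_force: [-2.4, 4.9, -4.8]
grip_width: 29.4
```

```bash
python3 -c "
from h import *
lever('w13');chk('t6')"
```

```text
w13 14272 slope->angle up 0.3387759926743366 arm x [-49.63933898 -26.65049591] knob [[-51.9, -196.9, 89.2], [-38.1, -188.0, 92.5], [-23.9, -182.2, 94.1]]
24.8 [ 600.9 -166.9   74.8] loc -37.581037283573316 -187.34627890702194 [-2.4  4.7 -4.8]
trolley back [90.97778934 91.59566591]
  at start [89.24560672 90.03145709]
```

>>> {"method": "drive_tool", "body": {
  "deltas": [
    [-0.6,0,0.003,0.006,0],
    [-0.6,-0.001,0.005,0.013,0],
    [-0.6,-0.001,0.005,0.013,0]
  ]
}}

```text
t: 25.15
ee_pos: [600.4, -165.7, 78.2]
tool_rot: [0.702, -0.082, 0.702, 0.082]
wrist_force: [-1.6, 4.5, -7.3]
grip_width: 29.3
```

```bash
python3 -c "
from h import *
lever('w14');s=r.state();print(s['ee_pos'],s['wrist_force'])"
```

```text
w14 13983 slope->angle up 0.3697020556143549 arm x [-49.51862773 -26.65841182] knob [[-51.9, -195.8, 93.1], [-37.8, -187.7, 95.8], [-23.9, -182.2, 97.4]]
[ 600.43813381 -165.71145025   78.21647843] [-2.05099373  4.60008817 -7.68804253]
```

The lever is about 0.03 rad from fully up. I'll open the hand and clear it.

>>> {"method": "drive_tool", "body": {
  "deltas": [
    [-0.15,0,0,0,0],
    [0,0,0,0,0],
    [0.2,0,0,0,0],
    [0.2,0,0,0,0],
    [0.2,0,0,0,0],
    [0.2,0,0,0.05,0],
    [0.2,0,0,0.2,0],
    [0.2,0,0,0.35,0],
    [0.2,0,0,0.4,0],
    [0.2,0,0,0.4,0],
    [0.2,0,0,0.4,0]
  ]
}}

```text
t: 26.3
ee_pos: [600.1, -165.9, 197.7]
tool_rot: [0.702, -0.082, 0.703, 0.081]
wrist_force: [-0.1, 0.6, -1.5]
grip_width: 51.4
```

```bash
python3 -c "
from h import *
lever('w15');chk('t7');panel('w15')
im=cv2.imread('pics/t7.png');a=cv2.imread('pics/t0.png')
b=lambda i:cv2.resize(i[90:330,220:520],(400,320),interpolation=cv2.INTER_CUBIC)
cv2.imwrite('pics/m15.png',np.hstack([b(a),b(im)]))"
```

```text
w15 4426 slope->angle up 0.35865539798435286 arm x [-49.71429148 -26.62008728] knob [[-52.0, -198.1, 91.6], [-37.9, -188.9, 95.6], [-24.2, -182.2, 97.6]]
26.35 [ 599.5 -165.9  196.7] loc -38.63468720023055 -185.9749588092737 [-0.5 -0.1  0.4]
trolley back [90.88403697 91.51597774]
  at start [89.24560672 90.03145709]
[(-97, 82), (-95, 172), (-93, 156), (-91, 171), (-89, 161), (-87, 171), (-85, 177), (-83, 173), (-81, 171), (-79, 172), (-77, 177), (-75, 170), (-73, 173), (-71, 86)]
```

View pics/m15.png

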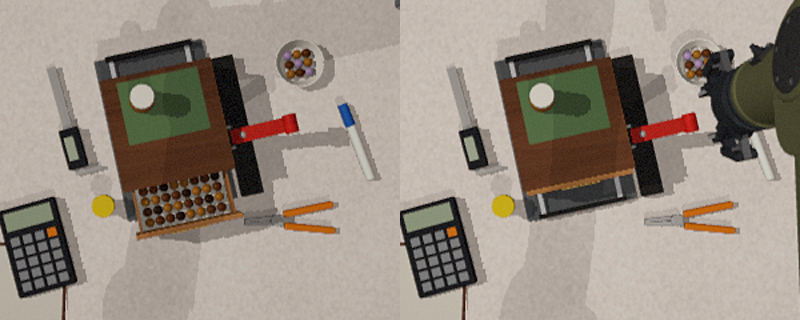

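Compared side by side, the tray is home, the pedal is up near its starting height (knob top about 97.6–99 mm), the trolley has moved about 1.5 mm and the bystanders are where they were. The hand is clear, so I'll hand in.

```bash
python3 -c "
from workcell import r
print(r.hand_in(), r.state()['t'])"
```

```text
the job is handed in; nothing more can be done
the job is handed in; nothing more can be done
```

I did all three steps and handed the job in at about 26 s of the 64 s. The hand-in gave no verdict.

- **Brake:** I pressed the pedal down until I felt the foot meet the strip at about 0.61 rad. I set it with about 16.5 N at 0.65 rad, and it stayed down with my hand off. I could not measure the foot's force on the strip, either while pressing or after letting go; I only inferred it from the pedal force.
- **Tray:** I pushed it in until it met the hard stop, with 8 N at the end. The gap at the trolley's front was closed in the depth image. I pushed about 55 mm right of the panel's centre, because the arm cannot reach much closer in at the middle.
- **Pedal:** I pinched the knob by its flat ends, carried it up its arc and let go. The lever reads about 0.03–0.04 rad from fully up.

**Last checks:** The tray is home and the trolley has moved about 1.5 mm by the top camera. The wrist camera puts it under 1 mm. In the final top view the jar and the other things look unmoved, though the arm hid part of the dish and marker. The hand was open and well above everything.

**Disagreement:** The hinge force felt like 2–5 N on the way down, somewhat less than the 5 N given.

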